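Push a round paint block out of its spring-return dispenser

TASK

Get the round paint block out for the next painter: push the slide of the dispenser that holds the round block all the way to its end so that the block drops into the tray in front of it, then let the slide go so that it snaps back home by itself. Do not work the slide of the other dispenser, which holds the square block.

Things in the scene. Friction and masses are not known exactly. Their poses are not given: they have to be found in the camera images.
- round_slide (a joint): Slide of the dispenser with the ROUND block, m: 0 = home, 0.060 = end stop; grows as pushed. Spring: 2 N at home, 5 N at the end; snaps home within 0.5 s once free. Dispenser: plywood, 225 mm long, 84 mm wide, fixed; place and yaw (within 20 degrees of straight away from the robot) vary; a like one with a square block stands beside it, left or right.
- round_tab (a point): Centre of the top of the upright tab on the round block's slide, 92 mm above the table, moving with the slide. x = level push direction (to block and tray), y across, z up. Tab 12 mm thick (x), 24 mm wide (y), rising 51 mm from the slide's flat top; the body's highest parts beside its path reach 48 mm above the table; free above. Push from behind or pinch across y from above.
- round_block: Blue disc 50 mm across, 18 mm thick, about 50 g; origin: centre of its underside, z up. Starts flat in an open well, 70 mm ahead of the tab (its x), underside 26 mm above the table. The slide meets it after 3 mm and pushes it off a ledge into the dispenser's tray: floor 10 mm, rim 32 mm above the table, 90 x 63 mm inside, 82 to 172 mm ahead of the tab's home.
- square_slide (a joint): Slide of the other dispenser, holding the SQUARE block (48 mm); same build and values in m, 0 = home. To be left alone.

How it is judged:
By the outcome, as a careful person would: the job done as asked, in the order asked, and still so for the second after the job is handed in, with the robot touching nothing.
It also fails if it takes over 32 s, if anything falls off the work surface, if the arm or the gripper's body presses on something with over 40 N, if the wrist force passes 120 N, or if a joint passes its speed limit or range.

ROBOT

A 6-joint arm with a two-finger parallel gripper is mounted at the origin on the work surface. World frame = base frame: x ahead of the robot, y to its left, z up, the work surface at z = 0. Lengths are in mm, angles in rad, forces in N, time in s.
With the tool pointing down it reaches from about 400 to 925 mm from the base axis. Payload 12.5 kg.
Tool frame: the origin (TCP) lies at the very end of the fingers, on their centre line; the grasp point (between the pads) lies 19 mm behind it; z points along the fingers, y is the direction in which the jaws open and shut (so a half turn about z gives the same grasp; the last joint's range is limited). The gripper opens to 95 mm and grips with 3 to 60 N. Pads are 20 mm wide; open, the fingers measure 119 mm over their backs; the gripper's body (75 mm by 180 mm) begins 59 mm behind the grasp point.
Start: joints at [1.198, 0.491, 1.559, -0, 1.092, -0.106], TCP at [164.761, 602.91, 214.661] pointing down, gripper open.
Joint ranges: [-3.1, 3.1], [-0.84, 2.19], [0.05, 2.79], [-1.13, 4.28], [0.06, 2.93], [-2.69, 2.69]. Speed limits (rad/s): [2.22, 2.22, 2.79, 3.14, 3.14, 3.14].

INTERFACE

Orientations are given as [roll, pitch, yaw] about the fixed x, y, z axes, in that order (R = Rz(yaw) Ry(pitch) Rx(roll)).
In Python, from cell import env gives the robot as it stands.
- The arm moves only by the shell command python3 -m pendant 'ROWS'. ROWS is JSON, a list that holds one entry, the list of rows, each a list of 5 numbers: the opening, from 0 (shut) to 1 (fully open), then the shift along the tool's x, y, z in m, then the turn about the tool's z in rad. A call has exactly 8 rows; each row is the pose to reach, as a shift and turn from the pose commanded when the call began, along the tool's axes at that moment; what a row does not reach only later rows make up. A row lasts 1/10 s, in which the tool goes at most 50 mm and 8.59 degrees, less where a joint would pass 70% of its speed; a pose out of reach is approached as far as the arm can. A call with a gripper value outside its range is refused whole. The fingers move at their own pace and stop on an object; the grip force is fixed at half the most. Time passes only in rows, so rows that repeat a pose let the fingers close, or fill a call up. It gives the time, the measured TCP pose, the force and the opening at its end, in the units of the state.
- env.state(): the state, without advancing time (a new reading comes with each control period).
- env.read_camera(name): name is "scene" or "top" or "wrist"; returns a dict with "image" (400x640x3 uint8, blue, green, red), "range_z" (400x640 float32, mm along the optical axis (not along the pixel's ray), 0 where there is no reading), "fx", "fy", "cx", "cy" (pixels), "dist" ([k1, k2, p1, p2, k3] as OpenCV has them; the pictures are not rectified), "rvec" (rotation vector, rad) and "tvec" (3), from world to camera coordinates, as OpenCV has them; the wrist camera has in their place "tool_from_camera" (4x4, takes a point from camera to tool coordinates, whose origin is the TCP and whose axes are the flange's). Camera axes: x right, y down, z forward; pixel columns grow to the right and rows downward; lengths in mm; the calibration is good to about 2 mm. A picture is of the moment at which its call begins: read the wrist's pose just before it.
- env.job_done(): hands the job in, once; it reports no verdict.
The state is a dict: "t": time; "joints": joint angles; "qvel": joint speeds; "tau": joint torques, N m; "eef_pos": TCP position; "tcp_rot": TCP orientation; "ft_force": force on the tool from outside, world axes, zero at the start; "moment": the same for the moment, N m; "opening": opening from 0.0 (shut) to 1.0 (fully open).
Only numpy, scipy, OpenCV 4.12 (cv2) and the standard library are available. Lean on these libraries where they do the work, as an engineer would, in place of code of your own. Each camera call takes 0.05 s, during which the arm holds its last target. There are 200 camera calls.

## Working session

There is one attempt and no reset: what is moved stays moved. The work goes in short steps, Python scripts to look and compute and a shell command to move; the robot and the scene stay as the last step left them, time stands still between calls to the robot, and variables do not carry over. Pictures are saved under pics/ and viewed, about 8 in all and at most 12, crops included, and the job is handed in when it is done.

```bash
mkdir -p pics; cat > h.py <<'E'
import numpy as np, cv2
from cell import env
def deproj(c,u,v,z=None):
    """pixel -> world (scene/top), z = range or given patch median"""
    K=np.array([[c['fx'],0,c['cx']],[0,c['fy'],c['cy']],[0,0,1]]);
    p=cv2.undistortPoints(np.array([[[u,v]]],float),K,np.array(c['dist']))[0,0]
    R=cv2.Rodrigues(np.array(c['rvec'],float))[0]; t=np.array(c['tvec'],float).ravel()
    if z is None:
        d=c['range_z'][int(v)-1:int(v)+2,int(u)-1:int(u)+2]; s=np.median(d[d>0])
        return R.T@(np.array([p[0],p[1],1])*s-t)
    o=-R.T@t; r=R.T@np.array([p[0],p[1],1]); return o+r*(z-o[2])/r[2]
E
python3 - <<'E'
from h import *
c=env.read_camera('top'); cv2.imwrite('pics/top1.png',c['image'])
import pickle; pickle.dump(c,open('top.pkl','wb'))
s=env.state(); print(s['t'],s['eef_pos'],s['tcp_rot'],s['opening'])
E
```

```text
0.05 [164.67330718 602.67502285 214.0859631 ] [-3.14053598e+00 -9.31361808e-05  2.87478807e+00] 1.0024421212625814
```

View pics/top1.png

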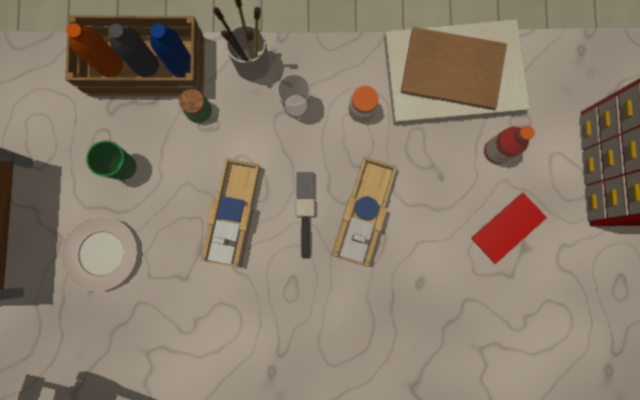

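The round block (367,208) is in the right dispenser, with its tab near (360,238). The square one is at (231,210). I'll enlarge the right one.

```bash
python3 - <<'E'
from h import *
import pickle; c=pickle.load(open('top.pkl','rb'))
x0,y0=320,150
cv2.imwrite('pics/crop1.png',cv2.resize(c['image'][y0:y0+120,x0:x0+90],None,fx=5,fy=5,interpolation=cv2.INTER_CUBIC))
for n,u,v in [('disc',367,208),('tab',361,238)]: print(n,deproj(c,u,v))
hsv=cv2.cvtColor(c['image'],cv2.COLOR_BGR2HSV)
m=cv2.inRange(hsv,(100,80,40),(130,255,255)); m[:, :345]=0;m[:,390:]=0;m[:190]=0;m[230:]=0
M=cv2.moments(m,True);u,v=M['m10']/M['m00'],M['m01']/M['m00'];print(u,v,M['m00'],deproj(c,u,v,44))
d=c['range_z'];K=[]
# high points around the tab
for vv in range(225,255):
  for uu in range(340,385):
    if d[vv,uu]>0:
      p=deproj(c,uu,vv,None) if 0 else None
      K.append((uu,vv))
P=np.array([deproj(c,*k) for k in K]);h=P[:,2]>75;print(h.sum(),P[h].mean(0),P[h].min(0),P[h].max(0))
E
```

```text
disc [ 527.67400339 -134.38281955   42.33538635]
tab [ 461.35850455 -115.36115791   92.10028724]
366.15697674418607 207.70639534883722 344.0 [ 528.11629803 -132.41433016   44.        ]
79 [ 461.75865237 -110.72154023   89.48564716] [ 453.8271831  -121.77695681   75.70801535] [470.19139031 -99.51856625  92.65094094]
```

View pics/crop1.png

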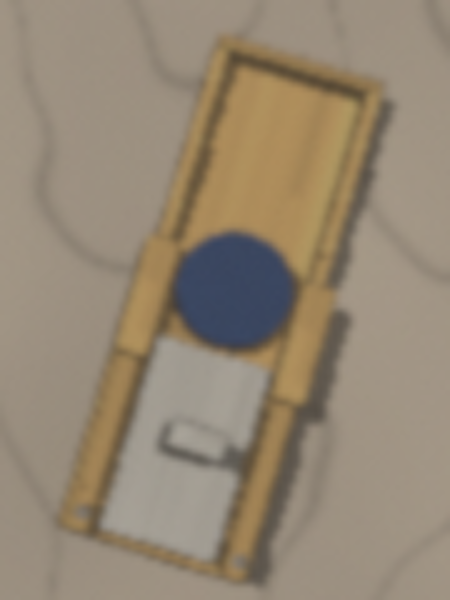

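```bash
python3 -m pendant '[[[1,-0.042,-0.024,0,0],[1,-0.084,-0.048,0,0],[1,-0.126,-0.072,0,0],[1,-0.168,-0.096,0,0],[1,-0.21,-0.12,0,0],[1,-0.252,-0.144,0,0.02],[1,-0.295,-0.167,0,0.04],[1,-0.337,-0.191,0,0.056]]]'
cat > go.py <<'E'
import sys; from h import *
from scipy.spatial.transform import Rotation as R
s=env.state(); r=R.from_euler('xyz',s['tcp_rot'])
print(s['t'],s['eef_pos'],s['tcp_rot'],s['opening'],s['ft_force'])
t=np.array([float(a) for a in sys.argv[1:4]])
print('tool shift mm',(r.inv().apply(t-s['eef_pos'])).round(1), 'turn',((-(float(sys.argv[4])-s['tcp_rot'][2])+np.pi)%(2*np.pi)-np.pi).round(3))
E
python3 go.py 461.8 -110.7 140 2.819
```

```text
t: 0.85
eef_pos: [440.6, 328.2, 214.4]
tcp_rot: [-3.141, -0.0, 2.818]
ft_force: [0.5, 0.6, 0.0]
opening: 0.998
0.85 [440.57430092 328.1860398  214.42294687] [-3.14138401e+00 -3.28634358e-04  2.81800591e+00] 0.9983346003153547 [0.51871594 0.60040119 0.00585018]
tool shift mm [-159.7 -409.3   74.5] turn -0.001
```

```bash
python3 -m pendant '[[[1,-0.017,-0.044,0,0],[1,-0.035,-0.089,0,0],[1,-0.052,-0.133,0,0],[1,-0.07,-0.178,0,0],[1,-0.087,-0.222,0,0],[1,-0.105,-0.267,0,0],[1,-0.122,-0.31,0,0],[1,-0.14,-0.355,0,0]]]' >/dev/null
python3 go.py 461.8 -110.7 140 2.819
```

```text
1.65 [459.22588728 -53.04156264 214.53434923] [ 3.14143570e+00 -2.80704281e-04  2.81889347e+00] 1.0017005238967114 [ 1.62369342  0.64105003 -0.25573526]
tool shift mm [-20.7 -53.9  74.5] turn -0.0
```

```bash
python3 -m pendant '[[[1,-0.01,-0.027,0,0],[1,-0.021,-0.054,0.01,0],[1,-0.021,-0.054,0.04,0],[1,-0.021,-0.054,0.06,0],[1,-0.021,-0.054,0.074,0],[1,-0.021,-0.054,0.074,0],[1,-0.021,-0.054,0.074,0],[1,-0.021,-0.054,0.074,0]]]' >/dev/null
python3 go.py 461.8 -110.7 58 2.819
python3 - <<'E'
from h import *
from scipy.spatial.transform import Rotation as R
s=env.state(); c=env.read_camera('wrist'); cv2.imwrite('pics/w1.png',c['image'])
T=np.eye(4);T[:3,:3]=R.from_euler('xyz',s['tcp_rot']).as_matrix();T[:3,3]=s['eef_pos'];T=T@np.array(c['tool_from_camera'])
K=np.array([[c['fx'],0,c['cx']],[0,c['fy'],c['cy']],[0,0,1]])
v,u=np.mgrid[0:400,0:640]; uv=np.stack([u,v],-1).reshape(-1,1,2).astype(float)
p=cv2.undistortPoints(uv,K,np.array(c['dist']))[:,0]; z=c['range_z'].reshape(-1,1)
W=np.c_[p*z,z]@T[:3,:3].T+T[:3,3]
ok=(z[:,0]>0)&(abs(W[:,2]-92)<4)&(np.hypot(W[:,0]-461.8,W[:,1]+110.7)<28)
A=W[ok]; print(len(A)); 
if len(A)>5: print(A.mean(0),cv2.minAreaRect(A[:,:2].astype(np.float32)))
hsv=cv2.cvtColor(c['image'],cv2.COLOR_BGR2HSV).reshape(-1,3)
B=W[(z[:,0]>0)&(abs(W[:,2]-44)<4)&(abs(hsv[:,0].astype(int)-115)<15)&(hsv[:,1]>80)]
print(len(B)); 
if len(B)>5: print(cv2.minEnclosingCircle(B[:,:2].astype(np.float32)))
E
```

```text
2.45 [ 462.72238905 -109.14796142  141.29596429] [3.14153110e+00 9.72281788e-04 2.81893952e+00] 0.9998630590633911 [-0.15988427  0.25568676  0.72347197]
tool shift mm [ 0.5 -1.8 83.3] turn -0.0
551
[ 463.9147419  -110.11686878   90.6946979 ] ((464.5495300292969, -110.1728286743164), (23.480180740356445, 12.434825897216797), 72.68260955810547)
1915
((512.455322265625, 0.2765178978443146), 152.58485412597656)
```

View pics/w1.png

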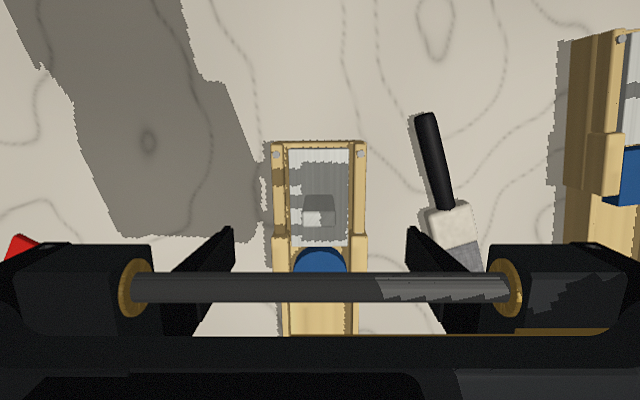

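The wrist view shows the tab (320,208) centred between the fingers, and the gripper is aligned with the dispenser. Next: descend and pinch.

```bash
python3 -m pendant '[[[1,0,-0.001,0.03,0],[1,0,-0.001,0.06,0],[1,0,-0.001,0.082,0],[1,0,-0.001,0.082,0],[0.2,0,-0.001,0.082,0],[0,0,-0.001,0.082,0],[0,0,-0.001,0.082,0],[0,0,-0.001,0.082,0]]]'
```

```text
t: 3.3
eef_pos: [462.5, -110.2, 59.5]
tcp_rot: [3.142, 0.002, 2.819]
ft_force: [0.8, 0.6, -0.5]
opening: 0.719
```

```bash
python3 -m pendant '[[[0,0,0,0,0],[0,0,0,0,0],[0,0,0,0,0],[0,0,0,0,0],[0,0,0,0,0],[0,0,0,0,0],[0,0,0,0,0],[0,0,0,0,0]]]'
```

```text
t: 4.1
eef_pos: [462.2, -109.9, 58.6]
tcp_rot: [3.141, -0.0, 2.819]
ft_force: [2.3, 3.1, -0.8]
opening: 0.254
```

Pinched at 24 mm, the tab's width. Now push.

```bash
python3 -m pendant '[[[0,-0.008,0,0,0],[0,-0.016,0,0,0],[0,-0.024,0,0,0],[0,-0.032,0,0,0],[0,-0.04,0,0,0],[0,-0.048,0,0,0],[0,-0.055,0,0,0],[0,-0.055,0,0,0]]]'
```

```text
t: 4.9
eef_pos: [514.8, -127.0, 58.5]
tcp_rot: [3.141, -0.001, 2.819]
ft_force: [-2.8, 8.2, 5.6]
opening: 0.252
```

```bash
python3 -m pendant '[[[0,-0.002,0,0,0],[0,-0.004,0,0,0],[0,-0.005,0,0,0],[0,-0.006,0,0,0],[0,-0.007,0,0,0],[0,-0.007,0,0,0],[0,-0.007,0,0,0],[0,-0.007,0,0,0]]]'
python3 - <<'E'
from h import *
c=env.read_camera('top'); cv2.imwrite('pics/top2.png',cv2.resize(c['image'][140:270,300:430],None,fx=4,fy=4,interpolation=cv2.INTER_CUBIC))
E
```

```text
t: 5.7
eef_pos: [519.4, -128.5, 58.6]
tcp_rot: [3.141, -0.005, 2.819]
ft_force: [-9.1, 9.7, 9.7]
opening: 0.25
```

View pics/top2.png

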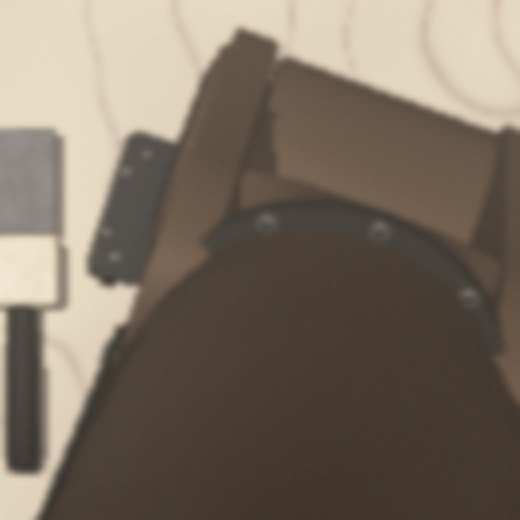

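The arm blocks the overhead view. The TCP has travelled 60.1 mm and the reaction is up to about 12 N, so the slide is near its stop. A few more mm will confirm it.

```bash
python3 -m pendant '[[[0,-0.001,0,0,0],[0,-0.002,0,0,0],[0,-0.003,0,0,0],[0,-0.003,0,0,0],[0,-0.003,0,0,0],[0,-0.003,0,0,0],[0,-0.003,0,0,0],[0,-0.003,0,0,0]]]'
python3 - <<'E'
from h import *
c=env.read_camera('wrist'); cv2.imwrite('pics/w2.png',c['image'])
E
```

```text
t: 6.55
eef_pos: [520.0, -128.7, 58.4]
tcp_rot: [3.141, -0.01, 2.819]
ft_force: [-18.6, 11.7, 16.2]
opening: 0.25
```

View pics/w2.png

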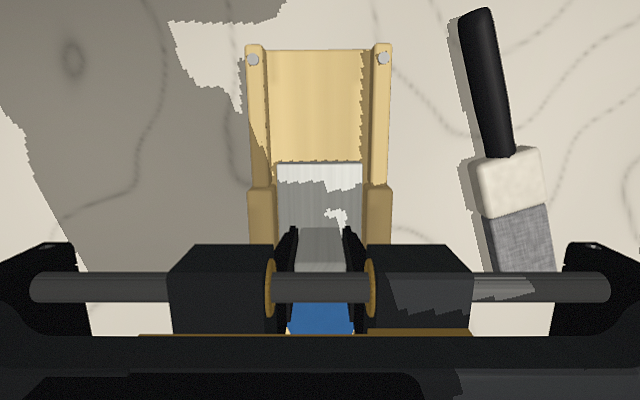

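Hard stop confirmed: 0.6 mm of the 3 mm commanded, with the force rising to about 21 N. The slide in the wrist view is fully forward. Release by opening.

```bash
python3 -m pendant '[[[1,0,0,0,0],[1,0,0,0,0],[1,0,0,0,0],[1,0,0,0,0],[1,0,0,0,0],[1,0,0,0,0],[1,0,0,0,0],[1,0,0,0,0]]]'
python3 -m pendant '[[[1,0,0,-0.03,0],[1,0,0,-0.07,0],[1,0,0,-0.11,0],[1,0,0,-0.15,0],[1,0,0.04,-0.15,0],[1,0,0.08,-0.15,0],[1,0,0.13,-0.15,0],[1,0,0.18,-0.15,0]]]'
python3 -m pendant '[[[1,0.02,0.045,0,0],[1,0.04,0.09,0,0],[1,0.06,0.135,0,0],[1,0.08,0.18,0,0],[1,0.08,0.225,0,0],[1,0.08,0.27,0,0],[1,0.08,0.3,0,0],[1,0.08,0.3,0,0]]]'
python3 - <<'E'
from h import *
c=env.read_camera('top'); cv2.imwrite('pics/top3.png',cv2.resize(c['image'][140:280,190:420],None,fx=3.4,fy=3.4,interpolation=cv2.INTER_CUBIC))
uv=[(u,v) for v in range(190,262) for u in range(335,400) if c['range_z'][v,u]>0]
P=np.array([deproj(c,*k) for k in uv]); h=(P[:,2]>75);print('tab',h.sum(),P[h].mean(0) if h.any() else '')
m=cv2.inRange(cv2.cvtColor(c['image'],cv2.COLOR_BGR2HSV),(100,80,40),(130,255,255));m[:,:335]=0;m[:,400:]=0;m[:150]=0;m[265:]=0
M=cv2.moments(m,True);u,v=M['m10']/M['m00'],M['m01']/M['m00'];print('disc',u,v,M['m00'],deproj(c,u,v))
E
```

```text
t: 7.4
eef_pos: [523.8, -130.7, 58.6]
tcp_rot: [3.142, 0.0, 2.819]
ft_force: [-0.0, -0.1, 0.7]
opening: 0.864
t: 8.2
eef_pos: [581.2, 41.6, 208.9]
tcp_rot: [3.141, 0.001, 2.818]
ft_force: [0.4, -0.1, 0.4]
opening: 0.998
t: 9.0
eef_pos: [600.2, 353.2, 207.7]
tcp_rot: [3.141, -0.0, 2.822]
ft_force: [-0.2, -1.3, -0.2]
opening: 1.001
tab 77 [ 461.70948766 -110.49981102   89.0862693 ]
disc 373.0377358490566 183.68867924528303 318.0 [ 582.67796688 -150.37728309   27.26813692]
```

View pics/top3.png

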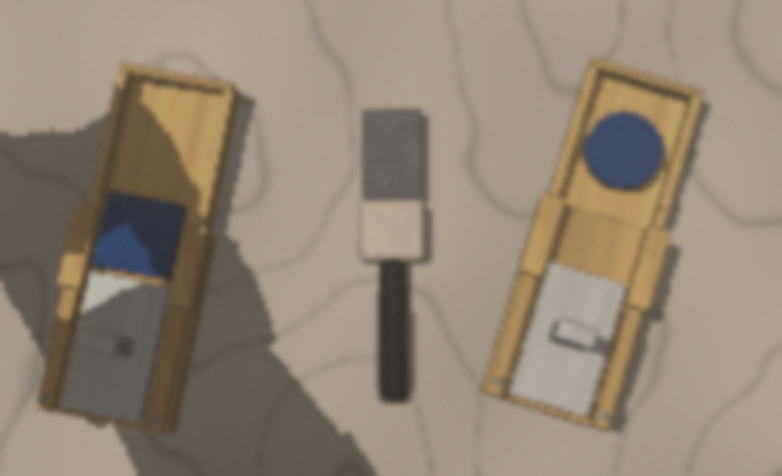

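The disc lies flat in the tray at (624,150) in the crop, the tab is back home and the square block is untouched.

```bash
python3 -c "
from cell import env
s=env.state();print(s['t'],s['ft_force']);print(env.job_done())"
```

```text
9.05 [-0.56241633  0.32044927  0.29874093]
the job is handed in; nothing more can be done
None
```

The round block is out in its tray and the slide is back home; I handed the job in at 9.05 s of the 32 s allowed.

- **Push:** I pinched the tab of the round block's slide from above and pushed it about 60 mm. It met a hard stop: of a further 3 mm commanded it moved only 0.6 mm, and the push force rose to about 21 N.
- **Release:** I opened the fingers so the slide snapped back by itself, then lifted and moved the arm clear.

Last checks:
- **Block:** it lies flat in the tray, top at about 27 mm (28 mm expected), and about 127 mm ahead of the tab.
- **Slide:** the tab is within 1 mm of where the same camera saw it at the start.
- **Other dispenser:** the square block and its slide were not touched. I checked these by eye only.
- **Arm:** standing clear, wrist force under 1 N.

No check failed. The overhead view was blocked by the arm during the push, so I judged the end stop from travel and force. The overhead and wrist cameras differed by about 2 to 3 mm on the tab's position, which the pinch tolerated.

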